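Trip the lift's top-limit switch on the bench

TASK

Two limit switches off the car lift stand on the gearbox bench, each with an upright roller arm. Check the one with the red roller: push its arm over sideways, away from the yellow stop at its foot, to about 45 degrees so that it trips, hold it there for about a second, then back off and let it spring upright again, well clear of it. Leave the arm of the black-roller switch alone.

Things in the scene. Friction and masses are not known exactly. Their poses are not given: they have to be found in the camera images.
- red_roller (a point): Centre of the red roller (28 mm across, 14 mm thick) at the arm's tip, 170 mm above the bench at rest. The frame turns with the arm; at rest z is up, x is the roller's axle, pointing away from the housing, y the side it swings to. Steel arm 12 mm wide, 5 thick, 10 mm behind (-x). Pivot 75 mm below the roller, axis x. Yellow stop on the -y side, top at 120 mm. Housing 42 x 44 mm, 115 high, middle 43 mm behind.
- red_arm (a joint): Angle of the arm with the red roller, rad: 0 upright at rest, growing as it is pushed over towards the roller frame's y, away from the yellow stop; it cannot go the other way. It trips at 0.6 (35 degrees); travel ends at 1.2. A spring returns it to 0; the push at the roller is 2 N to start, 4 to 5 N at 0.6 to 0.8 rad.
- black_roller (a point): Centre of the black roller of the other switch, which is of the same make and sizes and is to be left alone. Frame as for the red roller: at rest z is up, x points away from the housing, y to the side its arm swings to. Both switches are bolted down on 90 x 80 x 10 mm foot plates.
- black_arm (a joint): Angle of the arm with the black roller, rad: 0 upright at rest, growing as it is pushed over towards the roller frame's y, away from the yellow stop; it cannot go the other way. It trips at 0.6 (35 degrees); travel ends at 1.2. A spring returns it to 0; the push at the roller is 2 N to start, 4 to 5 N at 0.6 to 0.8 rad.

How it is judged:
On the way:
1. the red-roller arm is held pushed over past its trip angle (0.6 rad) for 0.4 s (value of joint red_arm above 0.6 rad), for 0.4 s.
At the end, for the whole second after the job is handed in: The red-roller arm has been held tripped (past 0.6 rad for at least 0.4 s) and has sprung back upright (below 0.15 rad); the black-roller arm stands upright (below 0.15 rad) and was never pushed past 0.2 rad (value of joint each of red_arm, black_arm below 0.15 rad); the robot touches nothing.
It fails at once if the arm of the black-roller switch is pushed over (value of joint black_arm above 0.2 rad).
It also fails if it takes over 35 s, if anything falls off the work surface, if the arm or the gripper's body presses on something with over 40 N, if the wrist force passes 120 N, or if a joint passes its speed limit or range.

ROBOT

A 6-joint arm with a two-finger parallel gripper is mounted at the origin on the work surface. World frame = base frame: x ahead of the robot, y to its left, z up, the work surface at z = 0. Lengths are in m, angles in rad, forces in N, time in s.
With the tool pointing down it reaches from about 0.275 to 0.975 m from the base axis. Payload 8.4 kg.
Tool frame: the origin (TCP) lies midway between the tips of the shut fingers; the grasp point (between the pads) lies 19 mm behind it; z points along the fingers, x is the direction in which the jaws open and shut, and the axes are right-handed (so a half turn about z gives the same grasp; the last joint's range is limited). The gripper opens to 92 mm and grips with 3 to 60 N. Pads are 20 mm wide; open, the fingers measure 128 mm over their backs; the gripper's body (75 mm by 189 mm) begins 69 mm behind the grasp point.
Start: joints at [1.291, 0.353, 1.633, -0, 1.155, -0.002], TCP at [0.171, 0.601, 0.215] pointing down, gripper open.
Joint ranges: [-2.63, 2.63], [-0.92, 2.1], [0.06, 2.66], [-1.3, 4.44], [0, 2.69], [-3.02, 3.02]. Speed limits (rad/s): [2.22, 2.22, 2.79, 3.14, 3.14, 3.14].

INTERFACE

Orientations are given as a rotation vector (axis times angle).
In Python, from station import get_obs, viewer, ctrl gives the robot as it stands.
- The arm moves only by the tool send_rows, never from a script. Its argument "increments" is a list of rows, each a list of 7 numbers: the finger opening in mm, from 0 to 91.9, then the shift along the tool's x, y, z in mm, then the turn, a rotation vector about the tool's x, y, z in rad. A call has 1 to 10 rows; each row shifts and turns the pose as measured when the row begins, along the tool's axes as they then stand; what a row does not reach is not made up. A row lasts 1/8 s, in which the tool goes at most 62.5 mm and 10.7 degrees, less where a joint would pass 70% of its speed; a pose out of reach is approached as far as the arm can. A call is refused whole if a number of a shift passes 62.5 or a number of a turn 0.188, either way. A call with a gripper value outside its range is refused whole. The fingers move at their own pace and stop on an object; the grip force is fixed at half the most. Time passes only in rows, so rows that do not move let the fingers close. It gives the time, the measured TCP pose, the force and the opening at its end, in the units of the state.
- get_obs(): the state, without advancing time (a new reading comes with each control period).
- viewer.camera(name): name is "scene" or "side" or "wrist"; returns a dict with "pixels" (400x640x3 uint8, red, green, blue), "range_z" (400x640 float32, m along the optical axis (not along the pixel's ray), 0 where there is no reading), "fx", "fy", "cx", "cy" (pixels), "k1" (the pictures are not rectified: a ray, as slopes to the right and down, at radius r is drawn at 1 + k1 r^2 times it, then the intrinsics apply), "rvec" (rotation vector, rad) and "tvec" (3), from world to camera coordinates, as OpenCV has them; the wrist camera has in their place "tool_from_camera" (4x4, takes a point from camera to tool coordinates, whose origin is the TCP and whose axes are the tool frame's). Camera axes: x right, y down, z forward; pixel columns grow to the right and rows downward; lengths in m; the calibration is good to about 2 mm. A picture is of the moment at which its call begins: read the wrist's pose just before it.
- ctrl.job_done(): hands the job in, once; it reports no verdict.
The state is a dict: "clock": time; "qpos": joint angles; "joint_vel": joint speeds; "joint_efforts": joint torques, N m; "tool_pos": TCP position; "eef_rot": TCP orientation; "wrist_force": force on the tool from outside, world axes, zero at the start; "wrist_torque": the same for the moment, N m; "opening": opening from 0.0 (shut) to 1.0 (fully open).
Only numpy, scipy, OpenCV 4.12 (cv2) and the standard library are available. Lean on these libraries where they do the work, as an engineer would, in place of code of your own. Each camera call takes 0.05 s, during which the arm holds its last target. There are 200 camera calls.

## Working session

There is one attempt and no reset: what is moved stays moved. The work goes in short steps, Python scripts to look and compute and a tool call to move; the robot and the scene stay as the last step left them, time stands still between calls to the robot, and variables do not carry over. Pictures are saved under pics/ and viewed, about 8 in all and at most 12, crops included, and the job is handed in when it is done.

Besides the shell and the picture viewer there is one more tool, called as name(argument=value, ...), one argument or row to a line, values as JSON. send_rows: Moves the arm, as the interface text tells. Its arguments: {"type":"object","properties":{"increments":{"type":"array"}},"required":["increments"]}

```bash
mkdir -p pics; cat > h.py <<'E'
import numpy as np,cv2
from station import get_obs,viewer,ctrl
from scipy.spatial.transform import Rotation as R
def cloud(c):
    h,w=c["range_z"].shape
    u,v=np.meshgrid(np.arange(w),np.arange(h))
    K=np.array([[c["fx"],0,c["cx"]],[0,c["fy"],c["cy"]],[0,0,1.]])
    x=(u-c["cx"])/c["fx"];y=(v-c["cy"])/c["fy"];a,b=x.copy(),y.copy()
    for _ in range(8):
        s=1+c["k1"]*(a*a+b*b);a=x/s;b=y/s
    z=c["range_z"];P=np.stack([a*z,b*z,z],-1)
    Rm=cv2.Rodrigues(np.array(c["rvec"],float))[0]
    W=(P-np.array(c["tvec"]).ravel())@Rm
    W[z==0]=np.nan
    return W
E
python3 - <<'E'
from h import *
o=get_obs();print(o)
ims=[]
for n in("scene","side"):
    c=viewer.camera(n);np.save(n+".npy",c,allow_pickle=True)
    cv2.imwrite(f"pics/{n}1.png",c["pixels"][:,:,::-1])
    W=cloud(c);hsv=cv2.cvtColor(c["pixels"],cv2.COLOR_RGB2HSV)
    H,S,V=[hsv[...,i].astype(int) for i in range(3)]
    for nm,m in(("red",((H<6)|(H>174))&(S>140)&(V>70)),("yel",(H>20)&(H<34)&(S>130)&(V>90))):
        k,l,st,ce=cv2.connectedComponentsWithStats(m.astype(np.uint8))
        for i in range(1,k):
            if st[i,4]>12: print(n,nm,st[i],ce[i].round(),np.nanmedian(W[l==i],0).round(3))
E
```

```text
{'clock': 0.0, 'qpos': array([ 1.29058677e+00,  3.53599692e-01,  1.63413479e+00,  3.08343683e-05,
        1.15521477e+00, -2.41751495e-03]), 'joint_vel': array([1.53481276e-03, 6.96218173e-04, 4.38813945e-05, 3.40344091e-04,
       8.55942737e-04, 4.86760220e-04]), 'joint_efforts': array([ 1.54742102e-03, -5.93852055e+01, -3.34204888e+01,  6.98496541e-02,
        2.37022934e-02, -9.94817378e-05]), 'tool_pos': array([0.1712578 , 0.60055768, 0.21389369]), 'eef_rot': array([ 2.50698521e+00,  1.89199647e+00, -1.73016792e-03]), 'wrist_force': array([ 0.62591455, -0.48351369,  0.23660318]), 'wrist_torque': array([-0.02843268,  0.02278491, -0.01237346]), 'opening': 1.0018238517334273}
scene red [378 130  16  17 186] [386. 137.] [0.55  0.183 0.178]
scene yel [371 142   9  10  60] [375. 146.] [0.525 0.188 0.119]
side red [  343    41   200   111 12161] [439.  92.] [ 0.341 -1.121  0.09 ]
side red [309 277  24  24 340] [319. 287.] [0.551 0.191 0.177]
side yel [    0     0   119   211 18867] [50. 91.] [ 2.471 -1.602 -0.191]
side yel [617  97  23  68 665] [632. 141.] [-0.848 -2.063 -0.357]
side yel [345 173  10   9  56] [348. 176.] [ 0.571 -0.25   0.118]
side yel [328 314  17  19 197] [335. 324.] [0.53  0.189 0.118]
```

View pics/scene1.png

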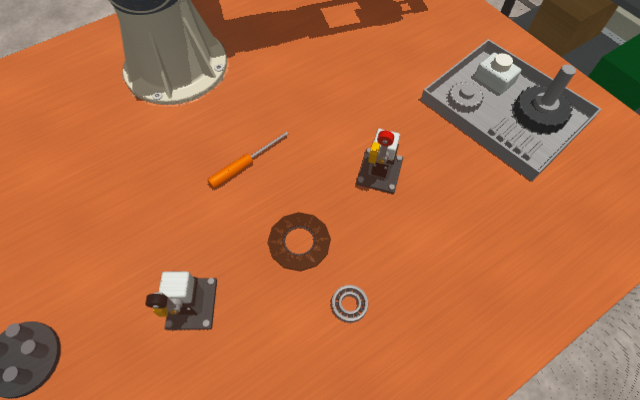

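View pics/side1.png

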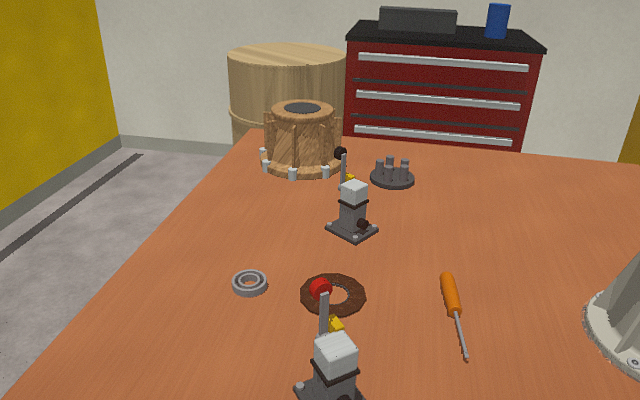

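The pictures show the red switch with its roller at scene (386,137) / side (319,287), its housing on the +y side and its yellow stop on the -x side, so it swings to about +x. The black switch is far off, near y = -0.25. Next I need the yaw.

```bash
python3 - <<'E'
from h import *
for n in("scene","side"):
    c=np.load(n+".npy",allow_pickle=True).item();W=cloud(c)
    hsv=cv2.cvtColor(c["pixels"],cv2.COLOR_RGB2HSV).astype(int)
    d=np.hypot(W[...,0]-.55,W[...,1]-.2)
    red=((hsv[...,0]<6)|(hsv[...,0]>174))&(hsv[...,1]>140)&(d<.1)
    w=(hsv[...,1]<40)&(hsv[...,2]>130)&(d<.12)
    top=w&(abs(W[...,2]-.115)<.006)
    print(n,"red",red.sum(),np.nanmean(W[red],0).round(4),np.nanmin(W[red],0).round(3),np.nanmax(W[red],0).round(3))
    if top.sum()>10:
        p=W[top];print("top",len(p),p.mean(0).round(4),p.min(0).round(3),p.max(0).round(3),cv2.minAreaRect((p[:,:2]*1000).astype(np.float32)))
    pl=(W[...,2]>.005)&(W[...,2]<.014)&(d<.1)&(hsv[...,1]<90)
    p=W[pl];print("plate",len(p),cv2.minAreaRect((p[:,:2]*1000).astype(np.float32)))
    arm=(W[...,2]>.125)&(W[...,2]<.155)&(d<.1)&~red
    print("arm",arm.sum(),np.nanmean(W[arm],0).round(4))
    # ray of the red blob centre onto z=.170
    k,l,st,ce=cv2.connectedComponentsWithStats(red.astype(np.uint8));i=1+st[1:,4].argmax()
    K=np.array([[c["fx"],0,c["cx"]],[0,c["fy"],c["cy"]],[0,0,1.]])
    a=cv2.undistortPoints(ce[i].reshape(1,1,2),K,np.array([c["k1"],0,0,0.])).ravel()
    Rm=cv2.Rodrigues(np.array(c["rvec"],float))[0];t=np.array(c["tvec"]).ravel()
    C=-Rm.T@t;r=Rm.T@np.r_[a,1];print("ray z=.17",(C+r*(.17-C[2])/r[2]).round(4),"cam",C.round(2))
E
```

```text
scene red 185 [0.55   0.1838 0.1753] [0.504 0.173 0.113] [0.562 0.235 0.185]
top 136 [0.5275 0.2235 0.1135] [0.494 0.199 0.109] [0.549 0.247 0.116] ((521.02099609375, 219.45594787597656), (42.56610107421875, 41.1313591003418), 38.65884780883789)
plate 469 ((522.600341796875, 218.39730834960938), (77.92669677734375, 91.17826080322266), 39.92400360107422)
arm 29 [0.5429 0.1915 0.1315]
ray z=.17 [0.5472 0.1869 0.17  ] cam [ 0.85 -0.16  0.76]
side red 334 [0.5498 0.1909 0.1757] [0.535 0.177 0.158] [0.563 0.2   0.184]
top 909 [0.5226 0.2229 0.1139] [0.494 0.195 0.109] [0.55  0.248 0.117] ((523.0836791992188, 220.34201049804688), (43.40519714355469, 43.29534149169922), 39.4422607421875)
plate 369 ((530.2904052734375, 205.71990966796875), (100.14010620117188, 37.46794891357422), 6.68091344833374)
arm 179 [0.543  0.1961 0.1401]
ray z=.17 [0.551  0.1841 0.17  ] cam [0.47 0.63 0.54]
```

send_rows(
  increments=[
    [0, -30, 38, -8, 0, 0, 0],
    [0, -35, 45, -8, 0, 0, 0],
    [0, -35, 45, -8, 0, 0, 0],
    [0, -35, 45, -8, 0, 0, 0],
    [0, -35, 45, -8, 0, 0, 0],
    [0, -35, 45, 0, 0, 0, 0],
    [0, -35, 45, 0, 0, 0, 0],
    [0, -35, 45, 0, 0, 0, 0],
    [0, -35, 45, 0, 0, 0, 0],
    [0, -25, 35, 0, 0, 0, 0],
  ],
)

```text
clock: 1.35
tool_pos: [0.5033, 0.1478, 0.2536]
eef_rot: [2.5, 1.899, -0.004]
wrist_force: [1.2, 0.4, -0.6]
opening: 0.002
```

send_rows(
  increments=[
    [0, 0, 0, 0, 0, 0, 0.15],
    [0, 0, 0, 0, 0, 0, 0.15],
    [0, 0, 0, 0, 0, 0, 0.15],
    [0, 0, 0, 0, 0, 0, 0.15],
    [0, 0, 0, 0, 0, 0, 0],
  ],
)

```text
clock: 1.98
tool_pos: [0.5042, 0.1437, 0.2519]
eef_rot: [2.961, 1.041, -0.008]
wrist_force: [1.3, -0.8, -0.3]
opening: 0.004
```

```bash
cat > go.py <<'E'
from h import *
import sys
def tgt(T,yaw):
    o=get_obs();M=R.from_rotvec(o["eef_rot"]).as_matrix()
    x=np.array([np.cos(yaw),np.sin(yaw),0]);z=np.array([0,0,-1.]);D=np.c_[x,np.cross(z,x),z]
    print("clock",o["clock"],"pos",o["tool_pos"].round(4),"F",o["wrist_force"].round(1),"open",round(o["opening"],2))
    print("x axis",M[:,0].round(3),"shift mm",(1000*M.T@(np.array(T)-o["tool_pos"])).round(1),"turn",R.from_matrix(M.T@D).as_rotvec().round(3))
E
python3 -c "
from go import *
tgt([.506,.141,.25],np.radians(39.5))"
```

```text
clock 1.975 pos [0.5042 0.1437 0.2519] F [ 1.3 -0.8 -0.3] open 0.0
x axis [ 0.78   0.626 -0.006] shift mm [-0.3  3.2  1.9] turn [ 0.001  0.006 -0.013]
```

send_rows(
  increments=[
    [0, 0, 2, 30, 0, 0, 0],
    [0, 0, 1, 40, 0, 0, 0],
    [0, 0, 0, 30, 0, 0, 0],
    [0, 0, 0, 10, 0, 0, 0],
    [0, 0, 0, 0, 0, 0, 0],
  ],
)

```text
clock: 2.6
tool_pos: [0.5064, 0.1412, 0.1398]
eef_rot: [2.952, 1.067, -0.005]
wrist_force: [0.1, -0.5, 0.8]
opening: 0.006
```

```bash
python3 - <<'E'
from go import *
tgt([.506,.141,.14],np.radians(39.5))
a=viewer.camera("scene")["pixels"];b=viewer.camera("side")["pixels"]
a=cv2.resize(a[60:220,290:490],None,fx=2,fy=2);b=cv2.resize(b[200:360,230:430],None,fx=2,fy=2)
cv2.imwrite("pics/close.png",np.hstack([a,b])[:,:,::-1])
E
```

```text
clock 2.6 pos [0.5064 0.1412 0.1398] F [ 0.1 -0.5  0.8] open 0.01
x axis [ 0.769  0.639 -0.004] shift mm [-0.4 -0.1 -0.2] turn [0.002 0.004 0.004]
```

View pics/close.png

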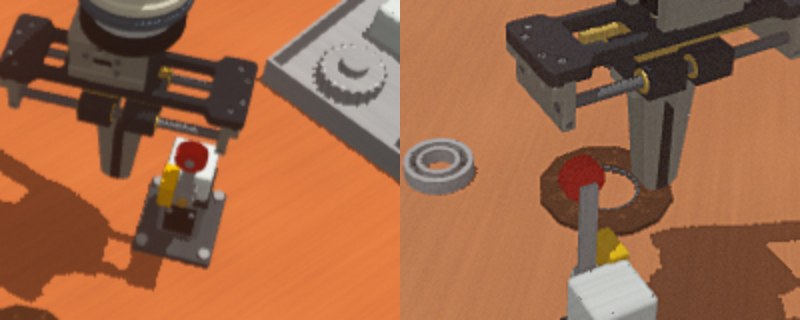

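The left crop shows the shut fingers standing clear at (120,170), on the yellow-stop side of the roller at (190,155). On the right, the fingertip at (655,185) is at the same height as the lower part of the roller at (580,178). I'm pushing now.

send_rows(
  increments=[
    [0, 10, 0, 0, 0, 0, 0],
    [0, 12, 0, 0, 0, 0, 0],
    [0, 12, 0, 0, 0, 0, 0],
    [0, 12, 0, 0, 0, 0, 0],
    [0, 12, 0, 0, 0, 0, 0],
    [0, 12, 0, 0, 0, 0, 0],
    [0, 10, 0, 0, 0, 0, 0],
    [0, 0, 0, 0, 0, 0, 0],
  ],
)

```text
clock: 3.7
tool_pos: [0.5702, 0.1946, 0.1402]
eef_rot: [2.949, 1.067, -0.015]
wrist_force: [-1.8, -3.2, 3.0]
opening: 0.002
```

```bash
cat > m.py <<'E'
from go import *
tgt([.506,.141,.14],np.radians(39.5))
yf=np.array([.772,.636,0])
for n in("scene","side"):
    c=viewer.camera(n);W=cloud(c);hsv=cv2.cvtColor(c["pixels"],cv2.COLOR_RGB2HSV).astype(int)
    m=((hsv[...,0]<6)|(hsv[...,0]>174))&(hsv[...,1]>150)&(np.hypot(W[...,0]-.56,W[...,1]-.2)<.12)&(W[...,2]>.1)
    p=np.nanmedian(W[m],0);print(n,m.sum(),p.round(3),"along y_f",((p-[.549,.187,.17])@yf).round(4))
    cv2.imwrite(f"pics/m_{n}.png",cv2.resize(c["pixels"][60:220,290:490] if n=="scene" else c["pixels"][200:360,200:400],None,fx=2,fy=2)[:,:,::-1])
a=np.hstack([cv2.imread("pics/m_scene.png"),cv2.imread("pics/m_side.png")]);cv2.imwrite("pics/m%d.png"%(1000*get_obs()["clock"]),a)
E
python3 m.py; ls pics
```

```text
clock 3.7 pos [0.5702 0.1946 0.1402] F [-1.8 -3.2  3. ] open 0.0
x axis [ 0.768  0.64  -0.011] shift mm [-83.6   0.1   1.1] turn [0.001 0.011 0.005]
scene 174 [0.589 0.215 0.16 ] along y_f 0.0486
side 345 [0.588 0.222 0.159] along y_f 0.0527
close.png
m3800.png
m_scene.png
m_side.png
scene1.png
side1.png
```

The roller has moved about 50 mm along y and dropped 17 mm, which puts the arm at about 0.71–0.75 rad, already tripped. I'm adding 2 mm and holding for a second.

send_rows(
  increments=[
    [0, 2, 0, 0, 0, 0, 0],
    [0, 0, 0, 0, 0, 0, 0],
    [0, 0, 0, 0, 0, 0, 0],
    [0, 0, 0, 0, 0, 0, 0],
    [0, 0, 0, 0, 0, 0, 0],
    [0, 0, 0, 0, 0, 0, 0],
    [0, 0, 0, 0, 0, 0, 0],
    [0, 0, 0, 0, 0, 0, 0],
    [0, 0, 0, 0, 0, 0, 0],
  ],
)

```text
clock: 4.92
tool_pos: [0.57, 0.1945, 0.1404]
eef_rot: [2.949, 1.067, -0.019]
wrist_force: [-3.8, -3.2, 0.7]
opening: 0.007
```

```bash
python3 m.py; mv pics/m[0-9]*.png /tmp/ ; cp $(ls /tmp/m[0-9]*.png|tail -1) pics/held.png
```

```text
clock 4.925 pos [0.57   0.1945 0.1404] F [-3.8 -3.2  0.7] open 0.01
x axis [ 0.769  0.64  -0.014] shift mm [-83.4   0.2   1.5] turn [0.001 0.014 0.005]
scene 172 [0.589 0.215 0.16 ] along y_f 0.0485
side 351 [0.588 0.223 0.159] along y_f 0.0528
```

View pics/held.png

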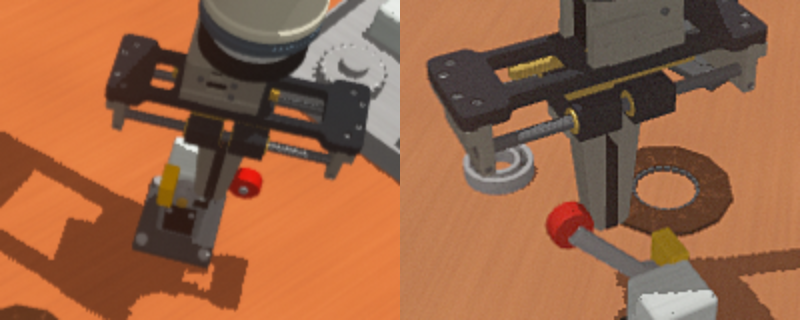

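The roller at (570,225) in the side crop is pushed over about 45°, and it has been held for over 1 s. I'm backing off, then going up.

send_rows(
  increments=[
    [0, -10, 0, 0, 0, 0, 0],
    [0, -12, 0, 0, 0, 0, 0],
    [0, -12, 0, 0, 0, 0, 0],
    [0, -12, 0, 0, 0, 0, 0],
    [0, -12, 0, 0, 0, 0, 0],
    [0, -15, 0, 0, 0, 0, 0],
    [0, -20, 0, 0, 0, 0, 0],
    [0, -20, 0, 0, 0, 0, 0],
    [0, -20, 0, 0, 0, 0, 0],
    [0, 0, 0, 0, 0, 0, 0],
  ],
)

```text
clock: 6.28
tool_pos: [0.4634, 0.1054, 0.1429]
eef_rot: [2.95, 1.066, -0.007]
wrist_force: [0.2, 0.6, -0.5]
opening: 0.006
```

send_rows(
  increments=[
    [0, 0, 0, -30, 0, 0, 0],
    [0, 0, 0, -40, 0, 0, 0],
    [0, 0, 0, -40, 0, 0, 0],
    [0, 0, 0, -10, 0, 0, 0],
    [0, 0, 0, 0, 0, 0, 0],
    [0, 0, 0, 0, 0, 0, 0],
    [0, 0, 0, 0, 0, 0, 0],
  ],
)

```text
clock: 7.15
tool_pos: [0.465, 0.1073, 0.2639]
eef_rot: [2.951, 1.066, -0.006]
wrist_force: [-0.1, 0.4, 1.2]
opening: 0.007
```

```bash
python3 m.py; python3 - <<'E'
from h import *
cv2.imwrite("pics/end.png",viewer.camera("side")["pixels"][:,:,::-1])
E
```

```text
clock 7.15 pos [0.465  0.1073 0.2639] F [-0.1  0.4  1.2] open 0.01
x axis [ 0.769  0.639 -0.005] shift mm [ 53.7  -0.  123.6] turn [0.002 0.005 0.004]
scene 176 [0.55  0.183 0.178] along y_f -0.0014
side 341 [0.55  0.191 0.177] along y_f 0.0038
```

View pics/end.png

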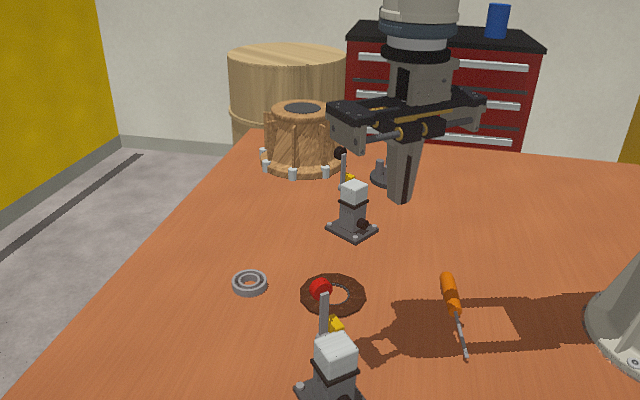

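The red arm is upright again at (319,287), the black arm stands untouched at (341,155), and the gripper is clear of both.

```bash
python3 -c "
from station import ctrl
print(ctrl.job_done())"
```

```text
the job is handed in; nothing more can be done
None
```

I checked the red-roller switch and handed the job in at about 7.2 s. I pushed its arm over with the shut fingers, away from the yellow stop, and held it for about 1.2 s. Then I backed off and lifted the gripper clear.

- **While held:** the cameras showed the roller moved 49–53 mm sideways and about 17 mm lower. That puts the arm at roughly 0.7–0.77 rad, past the 0.6 rad trip angle. The wrist force was about 5 N.
- **A correction that did not take:** I asked for 2 mm more push at the start of the hold, but the measured position did not change. The arm was already tripped, so it made no difference.
- **At the end:** the red roller was back at its rest position within the 2–4 mm measuring error, so the arm is upright. The wrist force was near zero. In the last picture the black-roller arm stood upright, and the gripper never went near it.
- **Disagreement between views:** the two cameras differed by about 4–5 mm along the push direction, because each sees a different side of the roller. This is too small to change the result.

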